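# Roll two vials onto the reading line

### The job

Two capped amber vials lie against the metal stop rail of the grey reading board. With a fingertip, gently roll first the thicker vial and then the thinner one away from the rail until each lies at rest along the black line across the board, centred over it. Push slowly so that they roll and do not slide, never pick them up, and leave the stopper and the other loose things on the bench where they are.

Things in the scene. Friction and masses are not known exactly. Their poses are not given: they have to be found in the camera images.
- reading_board: grey board fixed to the bench, 220 (its x) x 270 (its y) mm; its flat top is 8 mm above the bench. Origin at the centre of its underside; z up; its x points from the rail across the board, away from the robot within 20 degrees. Ticks along its side edges are decoration
- rail (a point): middle of the aluminium stop rail's face (the side toward the vials), at its top edge, 18 mm above the bench (10 mm above the board's top). The rail is 16 mm thick and 250 mm long, along the board's near edge (80 to 96 mm from the board's centre)
- line: the black line, 4 mm wide and 220 mm long, flat on the board's top and parallel to the rail, 85 to 135 mm from the rail's face. Origin at its middle; its y runs along it, its x is the board's x
- vial_thick: the thicker vial: amber glass, white cap at its +y end, a cylinder of diameter 30 and length 70 mm, about 80 g, lying nearly parallel to the rail, 0 to 6 mm off it. Origin on its axis, half-way along (15 mm above the board's top); y is its axis. Smooth and slippery: a fingertip just above the rail's height rolls it ahead; pressed lightly on its top, it rolls half as far as the fingertip. Pushed at 25 mm/s it coasts only 1 or 2 mm
- vial_thin: the thinner vial, of the same make: diameter 22 and length 60 mm, about 50 g, 3 to 10 mm off the rail, beside the thick one (which is at the left varies). Origin on its axis, half-way along (11 mm above the board's top); y is its axis. It rolls and stops like the thick one
- stopper: glass flask stopper 24 mm wide and 32 mm high, standing loose on the board between the two vials; leave it. Origin at the centre of its underside
- tape_roll: roll of labelling tape lying flat on the bench, 55 mm across, 19 mm high; leave it. Origin at the centre of its underside
- lab_timer: small digital timer lying on the bench, 60 x 62 x 20 mm; leave it. Origin at the centre of its underside
- boat: square weighing boat on the bench, 48 x 48 x 11 mm; leave it. Origin at the centre of its underside
- dropper: amber dropper bottle standing on the bench, 38 mm across, 107 mm high; leave it. Origin at the centre of its underside
- beaker_50: small beaker standing on the bench, 48 mm across, 59 mm high; leave it. Origin at the centre of its underside
Mind the look-alikes: they are no part of the job. Leave any red or turquoise look-alike of the vial_thin alone. What is shaped like the vial_thick but yellow is not meant.

How it is judged:
By the outcome, as a careful person would: the job done as asked, in the order asked, and still so for the second after the job is handed in, with the robot touching nothing.
It also fails if it takes over 67 s, if anything falls off the work surface, if the arm or the gripper's body presses on something with over 40 N, if the wrist force passes 120 N, or if a joint passes its speed limit or range.

### The arm

A 6-joint arm with a two-finger parallel gripper is mounted at the origin on a cart in front of the work surface, level with it; the furniture and walls round the work are solid. World frame = base frame: x ahead of the robot, y to its left, z up, the work surface at z = 0. Lengths are in m, angles in degrees, forces in N, time in s.
With the tool pointing down it reaches from about 0.325 to 0.85 m from the base axis. Payload 15.5 kg.
Tool frame: the origin (TCP) lies midway between the tips of the shut fingers; the grasp point (between the pads) lies 19 mm behind it; z points along the fingers, y is the line along which they close (so a half turn about z gives the same grasp; the last joint's range is limited). The gripper opens to 91 mm and grips with 3 to 60 N. Pads are 32 mm wide; open, the fingers measure 118 mm over their backs; the gripper's body (76 mm by 178 mm) begins 60 mm behind the grasp point.
Start: joints at [58.47, 28.281, 77.091, -0, 74.628, -5.472], TCP at [0.275, 0.561, 0.214] pointing down, gripper open.
Joint ranges: [-166.48, 166.48], [-47.26, 123.95], [12.59, 153.08], [-70.14, 250.14], [6.76, 159.57], [-176.63, 176.63]. Speed limits (degrees/s): [108.29, 108.29, 147.25, 172.46, 172.46, 172.46].

### API

Orientations are given as a 3x3 rotation matrix whose columns are the frame's x, y, z axes.
In Python, from bench import ctrl gives the robot as it stands. The module is installed in compiled form; this text tells all that it offers. Calls block until the motion is done:
- ctrl.goto(position, orientation): joint-space move of the TCP to a pose.
- ctrl.move_l(position, vel=0.15, ori=None, contact_N=None): straight line of the TCP; ori=None keeps the orientation; vel is the mean speed in m/s. With contact_N (N) it stops when the force on the tool has changed by that much, and returns True; else False.
- ctrl.movej(angles): joint-space move.
- ctrl.command_gripper(opening): opening from 0.0 (shut) to 1.0 (fully open); the grip force is fixed at half the most; returns when the fingers have stopped.
- ctrl.sleep(seconds).
- ctrl.ik(position, orientation): joint angles nearest the present ones, or None.
- ctrl.read_camera(name): name is "scene" or "top" or "wrist"; returns the picture (400x640x3 uint8, blue, green, red); there is no depth.
- ctrl.camera_params(name): a dict with "fx", "fy", "cx", "cy" (pixels), "pose" (4x4, takes a point from camera to world coordinates); the wrist camera has in their place "T_tool_cam" (4x4, takes a point from camera to tool coordinates, whose origin is the TCP and whose axes are the flange's). Camera axes: x right, y up, looking along -z (the intrinsics and any distortion apply to the point x, -y, -z); pixel columns grow to the right and rows downward; lengths in m; the calibration is good to about 2 mm. A picture is of the moment at which its call begins: read the wrist's pose just before it. camera_params takes no time and is no camera call.
A pose or a line that the arm cannot do raises ctrl.MotionError and nothing moves.
- ctrl.sign_off(): hands the job in; it is judged then, once.
Readings, each from a call of its own:
- ctrl.current_t(): time.
- ctrl.current_q(): joint angles.
- ctrl.current_dq(): joint speeds.
- ctrl.current_effort(): joint torques, N m.
- ctrl.current_tool_pos(): TCP position.
- ctrl.current_eef_rot(): TCP orientation.
- ctrl.current_contact_force(): force on the tool from outside, world axes, zero at the start.
- ctrl.current_wrist_torque(): the same for the moment, N m.
- ctrl.current_grip_width(): opening from 0.0 (shut) to 1.0 (fully open).
- ctrl.current_grasp_force(): force on a finger pad.
Only numpy, scipy, OpenCV 4.12 (cv2) and the standard library are available. Lean on these libraries where they do the work, as an engineer would, in place of code of your own. Each camera call takes 0.05 s, during which the arm holds its last target. There are 200 camera calls.

## Working session

There is one attempt and no reset: what is moved stays moved. The work goes in short steps, each a Python script; the robot and the scene stay as the last script left them, time stands still between calls to the robot, and variables do not carry over. Pictures are saved under pics/ and viewed, at most 10 in all, crops included, and the job is handed in when it is done.

```bash
mkdir -p pics; python3 - <<'E'
from bench import ctrl
import cv2,numpy as np
for n in("scene","top"):
    cv2.imwrite(f"pics/{n}0.png",ctrl.read_camera(n))
np.set_printoptions(precision=4,suppress=True)
for n in("scene","top","wrist"): print(n,ctrl.camera_params(n))
print(ctrl.current_eef_rot(),ctrl.current_t())
E
```

```text
scene {'fx': 391.50734237731876, 'fy': 391.50734237731876, 'cx': 316.5302383007859, 'cy': 201.27295284582786, 'pose': array([[ 0.8431,  0.3684, -0.3917,  0.1407],
       [-0.5373,  0.604 , -0.5886, -0.5243],
       [ 0.0198,  0.7067,  0.7072,  0.7232],
       [ 0.    ,  0.    ,  0.    ,  1.    ]])}
top {'fx': 408.16835772570704, 'fy': 408.16835772570704, 'cx': 323.3913709775872, 'cy': 200.5118312444503, 'pose': array([[ 0.014 ,  0.9965, -0.0826,  0.4104],
       [-0.9999,  0.0143,  0.0035,  0.0147],
       [ 0.0047,  0.0825,  0.9966,  1.3644],
       [ 0.    ,  0.    ,  0.    ,  1.    ]])}
wrist {'fx': 312.8391081755962, 'fy': 312.8391081755962, 'cx': 315.39584557974865, 'cy': 196.1792175190696, 'T_tool_cam': array([[ 0.0012,  0.9573,  0.2892,  0.0823],
       [ 1.    , -0.0013,  0.0004,  0.0004],
       [ 0.0007,  0.2892, -0.9573, -0.1703],
       [ 0.    ,  0.    ,  0.    ,  1.    ]])}
[[-0.8983  0.4393 -0.0005]
 [ 0.4393  0.8983 -0.0009]
 [ 0.0001 -0.001  -1.    ]] 0.1
```

View pics/top0.png

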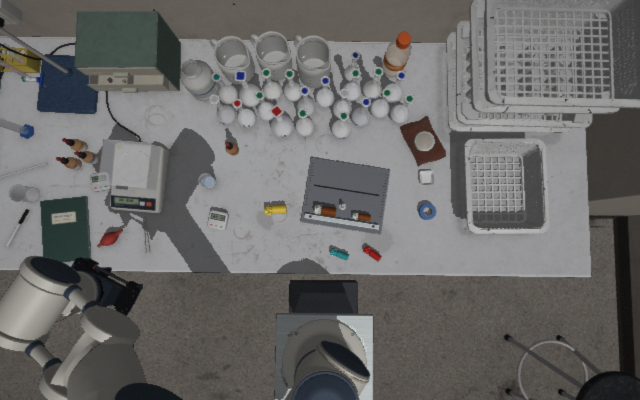

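View pics/scene0.png

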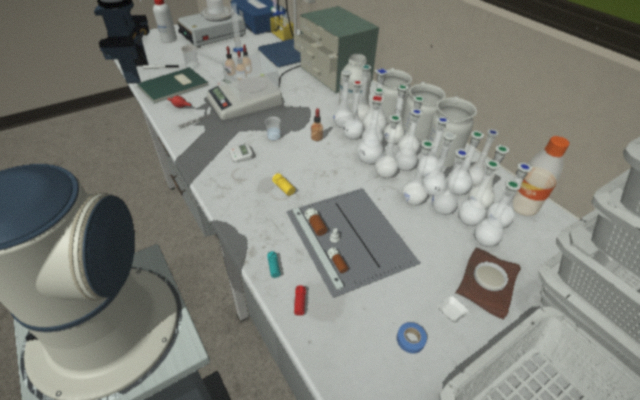

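The top view shows the grey board at about (345,195), with the thick vial at (325,211), the stopper at (342,203), the thin vial at (361,217) and the line from (314,186) to (379,195). The yellow, turquoise and red look-alikes are off the board. Next I'll take a close look with the wrist camera.

```bash
cat > h.py <<'E'
from bench import ctrl
import cv2,numpy as np
np.set_printoptions(precision=4,suppress=True)
def world(px,z,P,T):
    "pixel -> world point on plane z"
    u,v=px
    d=T[:3,:3]@np.array([(u-P["cx"])/P["fx"],-(v-P["cy"])/P["fy"],-1])
    return T[:3,3]+d*(z-T[2,3])/d[2]
def pix(p,P,T):
    c=T[:3,:3].T@(np.asarray(p)-T[:3,3]); return np.array([P["cx"]-P["fx"]*c[0]/c[2],P["cy"]+P["fy"]*c[1]/c[2]])
def wristT():
    T=np.eye(4);T[:3,:3]=ctrl.current_eef_rot();T[:3,3]=ctrl.current_tool_pos()
    return T@ctrl.camera_params("wrist")["T_tool_cam"]
def R(yaw):
    "tool down, tool -x along board x at yaw (rad)"
    c,s=np.cos(yaw),np.sin(yaw)
    return np.array([[-c,-s,0],[-s,c,0],[0,0,-1.]]) @ np.diag([1,1,1]) 
def snap(name,scale=1):
    T=wristT();im=ctrl.read_camera("wrist");cv2.imwrite(f"pics/{name}.png",im);np.save(f"pics/{name}.npy",T);return T,im
E
python3 - <<'E'
from h import *
P=ctrl.camera_params("top");T=P["pose"]
for p in [(314,186),(379,195),(325,211),(361,217),(345,195),(302,222),(380,232)]: print(p,world(p,.008,P,T))
a,b=world((314,186),.008,P,T),world((379,195),.008,P,T)
d=a-b; yaw=np.arctan2(d[1],d[0])-np.pi/2
print(np.degrees(yaw)); Rm=R(yaw); print(Rm,np.linalg.det(Rm))
c=world((345,195),.008,P,T)
ctrl.goto([c[0]-0.03,c[1],0.22],Rm); ctrl.command_gripper(0.25)
snap("w1"); print(ctrl.current_t(),ctrl.current_q())
E
```

```text
(314, 186) [0.571  0.0421 0.008 ]
(379, 195) [ 0.5439 -0.1755  0.008 ]
(325, 211) [0.4878 0.0041 0.008 ]
(361, 217) [ 0.4696 -0.1158  0.008 ]
(345, 195) [ 0.5423 -0.0619  0.008 ]
(302, 222) [0.4502 0.08   0.008 ]
(380, 232) [ 0.4207 -0.1791  0.008 ]
-7.099680667987356
[[-0.9923  0.1236  0.    ]
 [ 0.1236  0.9923  0.    ]
 [ 0.      0.     -1.    ]] 0.9999999999999998
3.6417 [-13.5247  19.1549  91.8211   0.0004  69.0239 -96.4235]
```

View pics/w1.png

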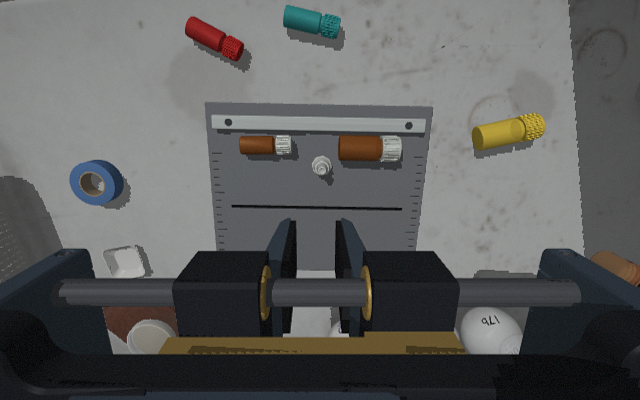

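The wrist view shows the line from (232,206) to (402,209). The thin vial (239–292, row 145) and the thick vial (339–402, row 149) lie by the rail, with the stopper at (321,168) between them. I'll enlarge that region.

```bash
python3 -c "
import cv2
i=cv2.imread('pics/w1.png')[95:225,220:420]
cv2.imwrite('pics/w1c.png',cv2.resize(i,None,fx=4,fy=4,interpolation=cv2.INTER_CUBIC))"
```

```text
(no output)
```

View pics/w1c.png

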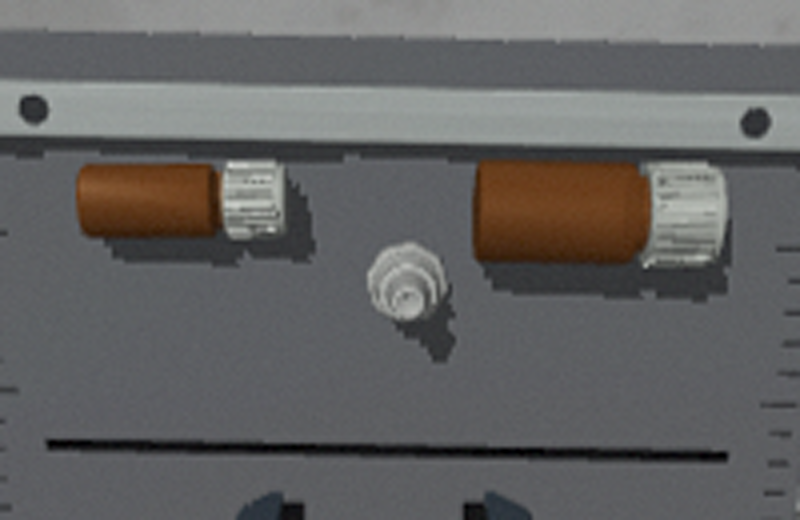

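```bash
cat >> h.py <<'E'
Pw=ctrl.camera_params("wrist")
def crop(u,v): return (220+u/4,95+v/4)
E
python3 - <<'E'
from h import *
T=np.load("pics/w1.npy"); W=lambda u,v,z: world(crop(u,v),z,Pw,T)
a,b=W(727,456,.008),W(46,444,.008); m=(a+b)/2; d=a-b
yaw=np.arctan2(d[1],d[0])-np.pi/2
ex=np.array([np.cos(yaw),np.sin(yaw),0]);ey=np.array([-ex[1],ex[0],0])
print("line",m,np.degrees(yaw),np.linalg.norm(d))
L=lambda p:np.array([(p-m)@ex,(p-m)@ey])
for n,u,v,z in [("thickL",475,212,.023),("thickR",722,216,.023),("thinL",78,200.5,.019),("thinR",286,200,.019),("railL",0,137,.018),("railR",800,150,.018),("stop",405,277,.012)]:
    print(n,L(W(u,v,z)),W(u,v,z))
np.savez("line.npz",m=m,yaw=yaw)
E
```

```text
line [ 0.5607 -0.0659  0.008 ] -8.085977835981904 0.21978185207659276
thickL [-0.0792  0.0242] [ 0.4856 -0.0308  0.023 ]
thickR [-0.0794  0.0967] [0.4956 0.041  0.023 ]
thinL [-0.0799 -0.0929] [ 0.4685 -0.1466  0.019 ]
thinR [-0.0812 -0.0314] [ 0.4759 -0.0856  0.019 ]
railL [-0.0978 -0.115 ] [ 0.4476 -0.1659  0.018 ]
railR [-0.0984  0.119 ] [0.48   0.0657 0.018 ]
stop [-0.0574  0.0044] [ 0.5044 -0.0535  0.012 ]
```

```bash
cat >> h.py <<'E'
import os
if os.path.exists("line.npz"):
    z_=np.load("line.npz"); m=z_["m"]; yaw=float(z_["yaw"])
    ex=np.array([np.cos(yaw),np.sin(yaw),0]);ey=np.array([-ex[1],ex[0],0])
def G(x,y,z): p=m+ex*x+ey*y; return [p[0],p[1],z]
def L(p): return np.array([(p-m)@ex,(p-m)@ey])
def view(name,y):
    ctrl.move_l(G(0.02,y,0.17),vel=.15,ori=R(yaw)); ctrl.sleep(.3); snap(name)
def push(x0,x1,y,vel=.015):
    "TCP front push from x0 to x1 then back off and lift"
    ctrl.move_l(G(x0,y,0.06),vel=.15,ori=R(yaw)); ctrl.move_l(G(x0,y,.021),vel=.08)
    f0=np.array(ctrl.current_contact_force())
    ctrl.move_l(G(x1,y,.021),vel=vel); print("f",ctrl.current_contact_force()-f0)
    ctrl.move_l(G(x1-.012,y,.021),vel=.03); ctrl.move_l(G(x1-.015,y,.07),vel=.15)
E
python3 - <<'E'
from h import *
ctrl.command_gripper(0.15)
ctrl.goto(G(-.12,.0605,.10),R(yaw))
push(-.12,-.008-.015-.016,.0605)
view("w2",.0605); print(ctrl.current_t())
i=cv2.imread('pics/w2.png'); cv2.imwrite('pics/w2c.png',cv2.resize(i[60:260,200:460],None,fx=3,fy=3,interpolation=cv2.INTER_CUBIC))
E
```

```text
f [-1.9366  0.6547  0.654 ]
13.625
```

View pics/w2c.png

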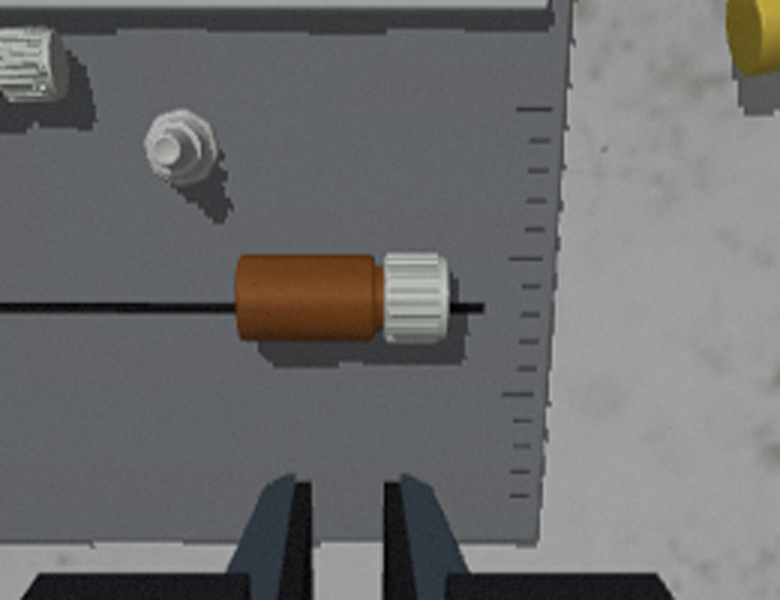

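The thick vial now lies parallel to the line. Its axis is at crop row 298 and the line is at about row 307.

```bash
python3 - <<'E'
from h import *
T=np.load("pics/w2.npy"); W=lambda u,v,z: L(world((200+u/3,60+v/3),z,Pw,T))
print(W(10,307,.008),W(230,307,.008),W(470,308,.008),W(485,308,.008))
print(W(237,298,.023),W(449,298,.023), "stop",W(182,150,.012))
# where silhouette edges should be if on line
for x in (0,-.008):
  for s in (-1,1): print(x,pix(m+ex*x+ey*.06+np.array([0,0,.015])+ .015*s*ex,Pw,T)*3-[600,180])
E
```

```text
[-0.0002 -0.0595] [-0.0003  0.0192] [-0.      0.1051] [-0.      0.1105]
[-0.0062  0.0236] [-0.0063  0.0958] stop [-0.0545  0.0054]
0 [343.8185 272.3036]
0 [343.7727 358.6376]
-0.008 [343.8311 248.4804]
-0.008 [343.7847 336.0665]
```

```bash
python3 - <<'E'
from h import *
push(-.0062-.031-.007,-.031-.0008,.0605,vel=.01)
view("w3",.0605); print(ctrl.current_t())
i=cv2.imread('pics/w3.png'); cv2.imwrite('pics/w3c.png',cv2.resize(i[60:260,200:460],None,fx=3,fy=3,interpolation=cv2.INTER_CUBIC))
E
```

```text
f [ 0.9837  0.0896 -1.1553]
18.975
```

View pics/w3c.png

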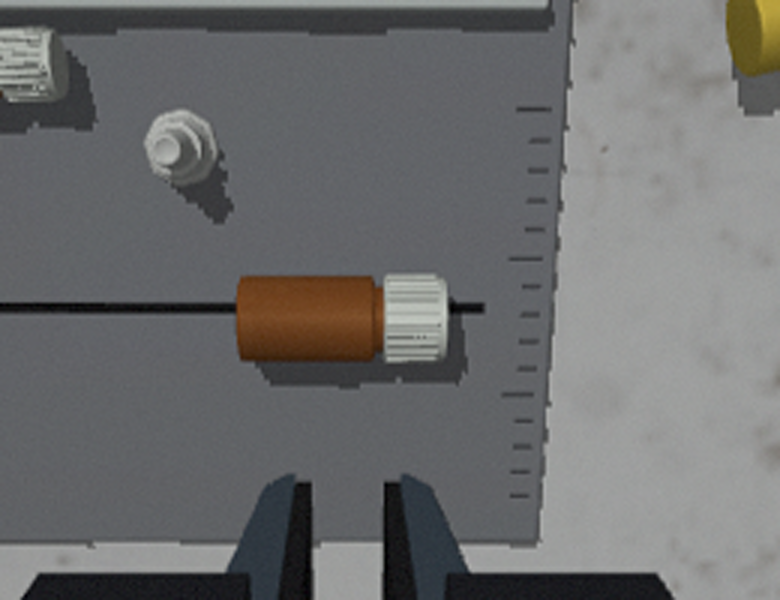

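The thick vial is centred: its axis is at crop row 318, against 315.5 expected, so it is about 0.9 mm past the line and parallel to it. Now the thin vial.

```bash
python3 - <<'E'
from h import *
y=-.0622
ctrl.move_l(G(.02,y,.15),vel=.2); ctrl.move_l(G(-.116,y,.10),vel=.2)
push(-.116,-.007-.011-.016,y)
view("w4",y); print(ctrl.current_t())
i=cv2.imread('pics/w4.png'); cv2.imwrite('pics/w4c.png',cv2.resize(i[60:260,200:460],None,fx=3,fy=3,interpolation=cv2.INTER_CUBIC))
T=np.load("pics/w4.npy")
for x in (0,-.008):
  for s in (-1,1): print(x,pix(m+ex*x+ey*y+np.array([0,0,.011])+ .011*s*ex,Pw,T)*3-[600,180])
E
```

```text
f [-0.0172  0.2874  0.353 ]
29.625
0 [345.1791 282.3418]
0 [345.1329 344.9501]
-0.008 [345.1964 258.9598]
-0.008 [345.1495 322.4651]
```

View pics/w4c.png

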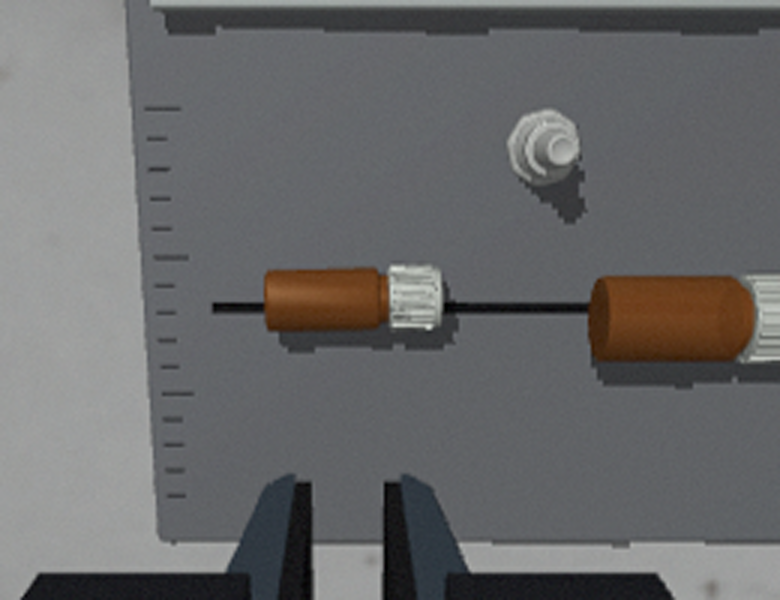

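The thin vial's axis is at about crop row 298.6, where 313.6 would be on the line, so it is about 5.2 mm short. It is also yawed by about 1.5°, and the two-point push should straighten that.

```bash
python3 - <<'E'
from h import *
y=-.0622
push(-.0052-.027-.007,-.027-.0015,y,vel=.01)
view("w5",y); print(ctrl.current_t())
i=cv2.imread('pics/w5.png'); cv2.imwrite('pics/w5c.png',cv2.resize(i[60:260,200:460],None,fx=3,fy=3,interpolation=cv2.INTER_CUBIC))
E
```

```text
f [ 0.1959 -0.2058 -1.6993]
34.775
```

View pics/w5c.png

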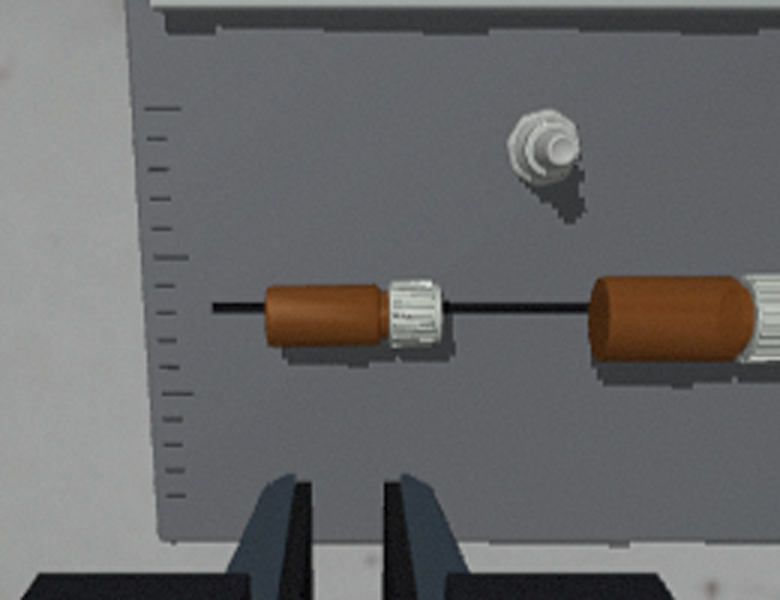

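The thin vial is now within about 0.5 mm of the line and 1° of parallel. The thick vial hasn't moved and the stopper is where it was, so I'm handing in.

```bash
python3 -c "
from bench import ctrl
print(ctrl.current_t(),ctrl.sign_off())"
```

```text
the job is handed in; nothing more can be done
34.775 None
```

Job handed in at 34.8 s: I rolled the thick vial and then the thin one onto the black line, and by my last pictures they rest about 0.9 mm and 0.5 mm past its centre, nearly parallel to it, with the stopper where it was.

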